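Set the syringe doser's pusher into its stop notch

TASK

On the bird-care table a big syringe lies in a dosing frame, and a sliding pusher plate drives its plunger. Push the plate along its rail from behind with the fingertips, towards the syringe, until the spring pin on the pusher has ridden over the low ridge of the stop clip and dropped into the notch; do not force it over the high ridge behind the notch, then take the hand away. Only push: do not pinch the plate, do not lift the pin or anything else, and leave the things around the frame where they stand.

Things in the scene. Friction and masses are not known exactly. Their poses are not given: they have to be found in the camera images.
- doser: Dosing frame, bolted down: light grey base board 120 mm (x) by 420 mm (y from -220 to +200), 12 mm thick. Origin on the table under the syringe axis, z up; its +y is the way the pusher is pushed. The clear syringe (33 mm thick, top 69 mm above the table) lies along y over x = 0 from y = -31 to +145 mm. The stop rail, 16 mm wide, top 22 mm above the table, runs along y at x = +40 mm.
- carriage (a joint): How far the pusher has moved along the frame's +y, 0 to 0.12 m; it starts at 0 to 0.02. It slides stiffly and stays where it is left. Pushing it takes about 2 N on plain rail, 5 to 7 N up the low ridge; then the push falls away as the pin drops into the notch, and rises steeply against the high ridge, which yields only at about 20 N.
- push_face (a point): Centre of the back of the aluminium pusher plate, the upright face to push on; it looks to the frame's -y. Axes as the frame's. Plate 100 mm wide, 12 mm thick, from 30 to 80 mm above the table; this point is 60 mm up. For 40 mm behind it everything is under 27 mm high. The plunger is fixed to its front; the pin stands 26 mm ahead of this point at frame x = +40 mm and is under 85 mm high.
- plate_back: Back leaf, 6 mm thick, of the pusher plate: the leaf to push on. Origin on the table under the middle of the plate, axes as the frame's.
- plate_front: Front leaf, 6 mm thick, of the pusher plate, towards the syringe; same origin. Fingers on both leaves at once count as pinching.
- pin_foot (a point): Lowest point of the round-footed (radius 6 mm) steel spring pin carried by the pusher; axes as the frame's. It glides just over the top of the stop rail. Its head is a black cap 16 mm wide.
- pin (a joint): How far the pin is raised, m: 0 on the plain rail and when in the notch, about 0.0025 on top of the low ridge, 0.007 on top of the high ridge. A spring presses it down with about 5 N.
- notch (a point): Middle of the notch of the stop clip, at the height of the stop rail's top; axes as the frame's. The dark clip, 26 mm wide, 30 mm long, is clamped to the rail ahead of the pin and has a thumbscrew to +x. Two round cross bars bound the notch: the low ridge (2.5 mm above the rail) 7 mm before this point, the high ridge (7 mm) 10 mm after it. The seated pin has about 0.5 mm of play each way.
- bottle_mid (a point): Centre of a loose amber bottle, 48 mm thick, 95 mm tall, standing beside the frame. To be left alone.
- bowl_mid (a point): Centre of a loose orange feeding bowl, 110 mm wide, 42 mm tall, beside the frame on the robot's side. To be left alone.
- spare_mid (a point): Middle of a loose spare syringe lying beside the frame, about 150 mm long, 34 mm wide and 30 mm high. To be left alone.

How it is judged:
By the outcome, as a careful person would: the job done as asked, in the order asked, and still so for the second after the job is handed in, with the robot touching nothing.
It also fails if it takes over 40 s, if anything falls off the work surface, if the arm or the gripper's body presses on something with over 40 N, if the wrist force passes 120 N, or if a joint passes its speed limit or range.

ROBOT

A 7-joint arm with a two-finger parallel gripper is mounted at the origin on the work surface. World frame = base frame: x ahead of the robot, y to its left, z up, the work surface at z = 0. Lengths are in m, angles in rad, forces in N, time in s.
With the tool pointing down it reaches from about 0.425 to 1.025 m from the base axis. Payload 9.4 kg.
Tool frame: the origin (TCP) lies between the finger pads; the fingertips stand arm.nose_length ahead of it and the grasp point (between the pads) lies 8 mm behind it (arm.nose_length is the distance from the TCP to the fingertips, in m); y points along the fingers, x is the direction in which the jaws open and shut, and the axes are right-handed (so a half turn about y gives the same grasp; the last joint's range is limited). The gripper opens to 93 mm and grips with 3 to 60 N. Pads are 15 mm wide; open, the fingers measure 128 mm over their backs; the gripper's body (75 mm by 188 mm) begins 65 mm behind the grasp point.
Start: joints at [-1.375, 0.599, -0.003, 1.599, 0.002, 0.943, -0.08], TCP at [0.195, 0.698, 0.23] pointing down, gripper open.
Joint ranges: [-2.57, 2.57], [-0.35, 1.97], [-1.29, 1.29], [0.11, 2.56], [-1.05, 4.19], [0.11, 1.86], [-2.63, 2.63]. Speed limits (rad/s): [2.22, 2.22, 3.01, 3.01, 3.14, 3.14, 3.14].

INTERFACE

Orientations are given as a 3x3 rotation matrix whose columns are the frame's x, y, z axes.
In Python, from cell import arm gives the robot as it stands.
- The arm moves only by the tool drive_tool, never from a script. Its argument "steps" is a list of rows, each a list of 3 entries, a list of its own where there are three numbers: the shift along the world's x, y, z in mm, then the turn about the world's z in rad, then the closure, from 0 (fully open) to 1 (shut). In form: [[[x, y, z], twist, gripper], ...]. A call has exactly 10 rows; each row shifts and turns the commanded pose from where the row before left it; what a row does not reach is not made up. A row lasts 1/8 s, in which the tool goes at most 62.5 mm and 10.7 degrees, less where a joint would pass 70% of its speed; a pose out of reach is approached as far as the arm can. A call is refused whole if a number of a shift passes 62.5 or a number of a turn 0.188, either way. A call with a gripper value outside its range is refused whole. The fingers move at their own pace and stop on an object; "squeeze" is the grip in N (left out, the last holds). Time passes only in rows, so rows that do not move let the fingers close, or fill a call up. It gives the time, the measured TCP pose, the force and the opening at its end, in the units of the state.
- arm.get_state(): the state, without advancing time (a new reading comes with each control period).
- arm.camera(name): name is "side" or "top"; returns a dict with "pixels" (480x640x3 uint8, blue, green, red), "mtx" (3x3 intrinsics, pixels), "k1" (the pictures are not rectified: a ray, as slopes to the right and down, at radius r is drawn at 1 + k1 r^2 times it, then the intrinsics apply), "rvec" (rotation vector, rad) and "tvec" (3), from world to camera coordinates, as OpenCV has them. Camera axes: x right, y down, z forward; pixel columns grow to the right and rows downward; lengths in m; the calibration is good to about 2 mm. A picture is of the moment at which its call begins. There is no depth.
- arm.close_job(): hands the job in, once; it reports no verdict.
Trained networks look in a picture, given as the dict that the camera call returned (one of the last four; its "shot" number tells which), for a name from the list of things; names that differ only in an ending like _2 or _b are one class to them, and where a whole thing is asked for, a point or a joint stands for the part that bears it (a point fixed in the world has none). Each returns a list of dicts, best first, with "conf" (0 to 1); they miss things now and then, are a little off and sometimes report something else, mostly with a low value. They report only what shows in the picture. A call takes as long as a camera call.
- arm.boxes_of(picture, name): "bbox" ([centre column, centre row, width, height] in pixels, round what is visible of it).
- arm.regions_of(picture, name): "pixels" (480x640 bool, what is visible of it) and "bbox" ([centre column, centre row, width, height] in pixels, round what is visible of it).
- arm.spot_point(picture, name): "centre" ([column, row] in pixels: a listed point, or the origin of a listed thing).
The state is a dict: "clock": time; "qpos": joint angles; "joint_velocities": joint speeds; "joint_efforts": joint torques, N m; "position": TCP position; "eef_rot": TCP orientation; "wrist_force": force on the tool from outside, world axes, zero at the start; "ft_torque": the same for the moment, N m; "width": opening from 0.0 (shut) to 1.0 (fully open).
Only numpy, scipy, OpenCV 4.12 (cv2) and the standard library are available. Lean on these libraries where they do the work, as an engineer would, in place of code of your own. Each camera call takes 0.05 s, during which the arm holds its last target.

## Working session

There is one attempt and no reset: what is moved stays moved. The work goes in short steps, Python scripts to look and compute and a tool call to move; the robot and the scene stay as the last step left them, time stands still between calls to the robot, and variables do not carry over. Pictures are saved under pics/ and viewed, and the job is handed in when it is done.

Besides the shell and the picture viewer there is one more tool, called after "Request:" as name([rows], argument=value, ...), one row to a line, values as JSON. drive_tool: Moves the arm, as the interface text tells. Its arguments: {"type":"object","properties":{"steps":{"type":"array","items":{"type":"array"}},"squeeze":{"type":"number"}},"required":["steps"]}

```bash
ls; mkdir -p pics; cat > h.py <<'E'
import numpy as np, cv2
from cell import arm
def ray(c,px):
    K=c["mtx"];d=np.array([(px[0]-K[0,2])/K[0,0],(px[1]-K[1,2])/K[1,1]])
    u=d.copy()
    for _ in range(30): u=d/(1+c["k1"]*(u@u))
    R=cv2.Rodrigues(np.array(c["rvec"],float))[0];t=np.array(c["tvec"],float).reshape(3)
    return -R.T@t, R.T@np.array([u[0],u[1],1.])
def atz(c,px,z):
    o,d=ray(c,px);return o+d*(z-o[2])/d[2]
def proj(c,P):
    R=cv2.Rodrigues(np.array(c["rvec"],float))[0];p=R@np.array(P,float)+np.array(c["tvec"],float).reshape(3)
    u=p[:2]/p[2];u=u*(1+c["k1"]*(u@u));K=c["mtx"]
    return np.array([K[0,0]*u[0]+K[0,2],K[1,1]*u[1]+K[1,2]])
def tri(c1,p1,c2,p2):
    o1,d1=ray(c1,p1);o2,d2=ray(c2,p2);d1=d1/np.linalg.norm(d1);d2=d2/np.linalg.norm(d2)
    A=np.stack([d1,-d2],1);s=np.linalg.lstsq(A,o2-o1,rcond=None)[0]
    a=o1+s[0]*d1;b=o2+s[1]*d2
    return (a+b)/2,np.linalg.norm(a-b)
E
python3 - <<'E'
from h import *
np.set_printoptions(precision=4,suppress=True)
s=arm.get_state();print(s["clock"],s["position"],s["eef_rot"],s["wrist_force"],s["width"],arm.nose_length)
cs={n:arm.camera(n) for n in("side","top")}
for n,c in cs.items():
    cv2.imwrite(f"pics/{n}0.png",c["pixels"])
    o,_=ray(c,(320,240));print(n,o,c["k1"],c["mtx"][0,0])
H=dict(doser=0,push_face=.06,pin_foot=.022,notch=.022,bottle_mid=.0475,bowl_mid=.021,spare_mid=.015,plate_back=0,plate_front=0)
for n,z in H.items():
    r={}
    for k,c in cs.items():
        l=arm.spot_point(c,n)
        if l: r[k]=l[0]["centre"];print(n,k,l[0]["conf"],np.array(r[k]),"atz",atz(c,r[k],z))
    if len(r)==2: print("   tri",*tri(cs["side"],r["side"],cs["top"],r["top"]))
E
```

```text
pics
0.0 [0.1952 0.6977 0.2288] [[ 0.2693 -0.0003 -0.9631]
 [ 0.9631 -0.0016  0.2693]
 [-0.0016 -1.     -0.0001]] [ 0.0619 -0.1139  1.2289] 0.9996106225849891 0.011
side [0.2683 0.3715 0.5784] 0.003214788465825705 450.6713636703574
top [ 0.5316 -0.0016  0.7102] 0.027456395272029237 453.34618042782574
doser side 0.71 [365.8 267.5] atz [ 0.5319 -0.0282  0.    ]
doser top 0.96 [326.7 276.2] atz [ 0.533  -0.0234  0.    ]
   tri [ 0.5315 -0.0243  0.0041] 0.0035711847851003274
push_face side 0.69 [411.4 183.6] atz [ 0.566  -0.1917  0.06  ]
push_face top 0.61 [442.4 256.6] atz [ 0.5615 -0.1873  0.06  ]
   tri [ 0.5618 -0.185   0.0665] 0.0013779404830622714
pin_foot side 0.42 [380.4 199.1] atz [ 0.6041 -0.1576  0.022 ]
pin_foot top 0.48 [382.5 238.2] atz [ 0.5909 -0.1077  0.022 ]
   tri [ 0.5797 -0.1042  0.0735] 0.01614759612935573
notch side 0.7 [369.  218.1] atz [ 0.5882 -0.1043  0.022 ]
notch top 0.81 [383.1 237.5] atz [ 0.592  -0.1086  0.022 ]
   tri [ 0.5923 -0.1098  0.0153] 0.0005998188922726226
bottle_mid side 0.97 [322.9 179.1] atz [ 0.6991 -0.1046  0.0475]
bottle_mid top 0.8 [382. 170.] atz [ 0.6904 -0.1039  0.0475]
   tri [ 0.6917 -0.1011  0.0532] 0.006503352932360425
bowl_mid side 0.69 [411.7 183.5] atz [ 0.5882 -0.2347  0.021 ]
bowl_mid top 0.88 [307.9 380.5] atz [0.379 0.005 0.021]
   tri [0.443  0.0109 0.2567] 0.02828924506949423
spare_mid side 0.58 [277.4 270.9] atz [0.6239 0.0842 0.015 ]
plate_back top 0.72 [381.9 167.2] atz [ 0.7063 -0.1112  0.    ]
plate_front side 0.73 [403.8 211.1] atz [ 0.5652 -0.1819  0.    ]
plate_front top 0.92 [427.8 257.6] atz [ 0.5626 -0.1816  0.    ]
   tri [ 0.5633 -0.1805  0.0022] 0.002027462773544086
```

View pictures.

View pics/side0.png

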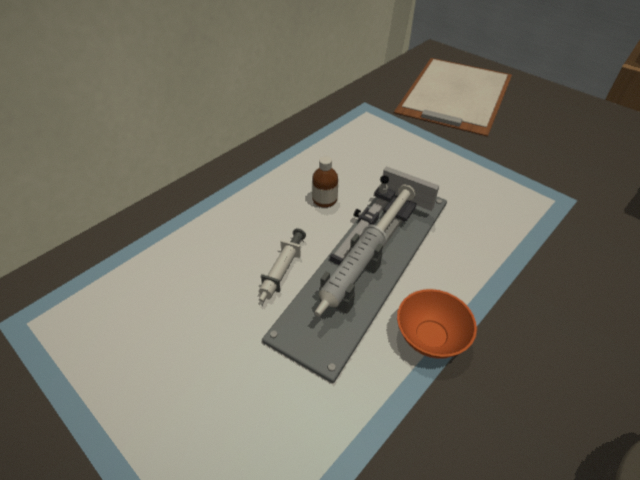

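View pics/top0.png

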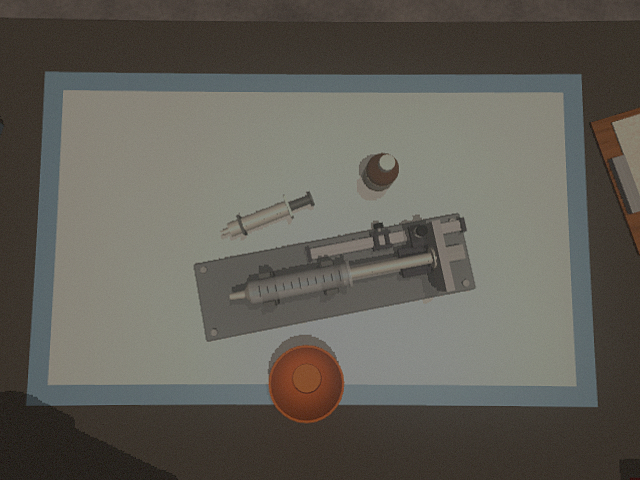

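```bash
python3 - <<'E'
from h import *
for n in("side","top"):
    im=cv2.imread(f"pics/{n}0.png")
    x0,y0,w,h=(300,150,160,120) if n=="side" else (340,190,150,112)
    x=cv2.resize(im[y0:y0+h,x0:x0+w],(800,600),interpolation=cv2.INTER_CUBIC)
    x=cv2.convertScaleAbs(x,alpha=1.5,beta=10)
    cv2.imwrite(f"pics/{n}0z.png",x)
im=cv2.imread("pics/top0.png");cv2.imwrite("pics/top0b.png",cv2.convertScaleAbs(cv2.resize(im[200:350,185:485],(800,400),interpolation=cv2.INTER_CUBIC),alpha=1.5,beta=10))
E
```

```text
(no output)
```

View pics/side0z.png

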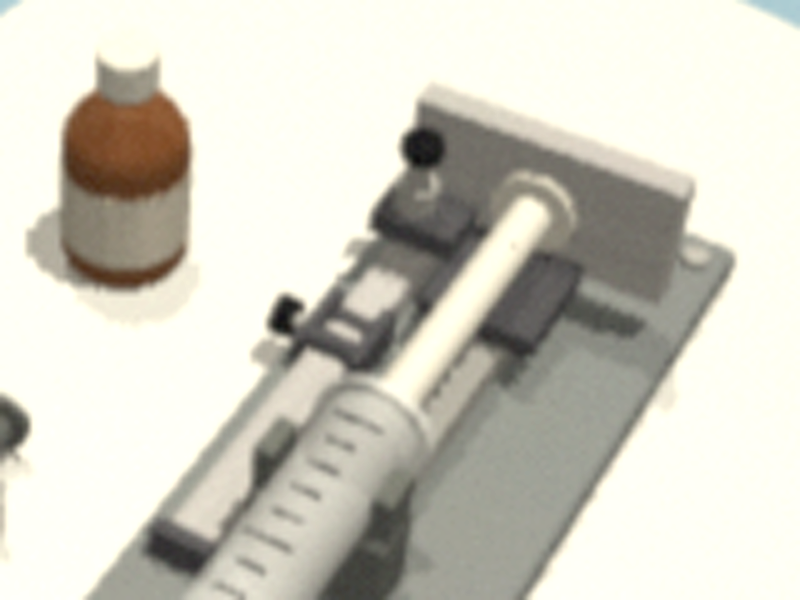

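View pics/top0z.png

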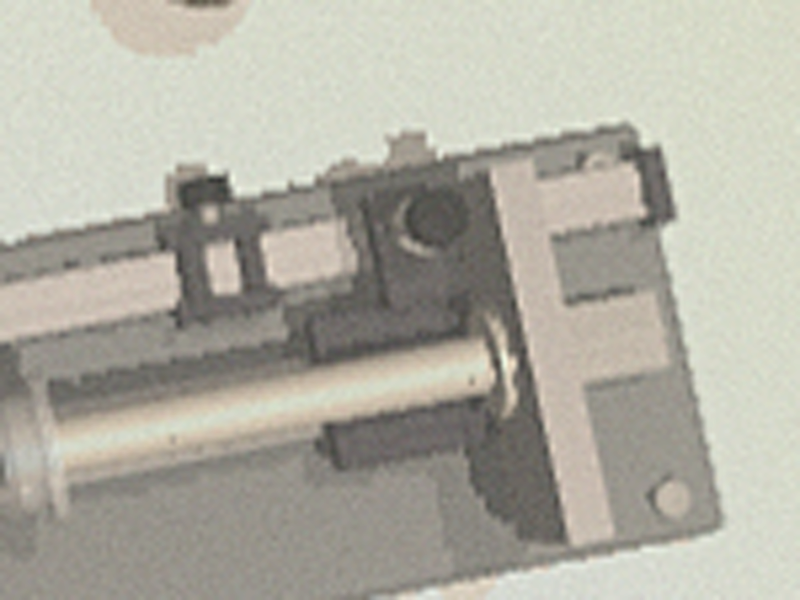

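View pics/top0b.png

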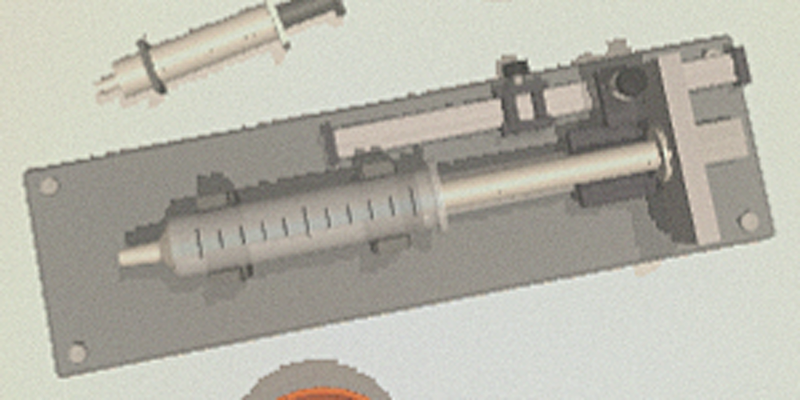

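```bash
python3 - <<'E'
from h import *
np.set_printoptions(precision=4,suppress=True)
c=arm.camera("top")
C=[(194.4,264.5),(207.5,341.4),(475.6,288.5),(458,213.9)]
P=np.array([atz(c,p,.012)[:2] for p in C])
F=np.array([[.06,.2],[-.06,.2],[-.06,-.22],[.06,-.22]])
mp,mf=P.mean(0),F.mean(0);U,S,V=np.linalg.svd((F-mf).T@(P-mp));R=(U@V).T
t=mp-R@mf;yaw=np.arctan2(R[1,0],R[0,0]);print("origin",t,"yaw",yaw,np.degrees(yaw));print("res",P-(F@R.T+t))
fr=lambda w:R.T@(w[:2]-t)
for n,p,z in [("back+",(440.3,219.6),.08),("back-",(454.9,290.3),.08),("front+",(432.25,221.9),.08),("front-",(446.9,292.2),.08),("cap",(340+437/5.333,190+218/5.333),.08),("notch",(340+222/5.333,190+265/5.333),.024),("notchnet",(383.1,237.5),.022),("pfnet",(442.4,256.6),.06),("bottle",(382,170),.0475),("bowl",(307.9,380.5),.021)]:
    w=atz(c,p,z);print(n,w[:2],"frame",fr(w))
E
```

```text
origin [ 0.5305 -0.0252] yaw 0.1951186511425857 11.179475214755618
res [[-0.0003 -0.0027]
 [ 0.0015 -0.0024]
 [ 0.0009  0.0022]
 [-0.002   0.0029]]
back+ [ 0.6123 -0.1797] frame [ 0.0503 -0.1675]
back- [ 0.5142 -0.1977] frame [-0.0495 -0.1661]
front+ [ 0.609  -0.1685] frame [ 0.0492 -0.1558]
front- [ 0.5115 -0.1867] frame [-0.05   -0.1547]
cap [ 0.5964 -0.1539] frame [ 0.0396 -0.139 ]
notch [ 0.5885 -0.106 ] frame [ 0.0412 -0.0906]
notchnet [ 0.592  -0.1086] frame [ 0.0441 -0.0938]
pfnet [ 0.5615 -0.1873] frame [-0.0011 -0.165 ]
bottle [ 0.6904 -0.1039] frame [ 0.1416 -0.1083]
bowl [0.379 0.005] frame [-0.1428  0.059 ]
```

Request:
drive_tool([
  [[22,-45,0],-0.055,1],
  [[22,-45,0],-0.055,1],
  [[22,-45,0],-0.055,1],
  [[22,-45,0],-0.055,1],
  [[22,-45,0],-0.055,1],
  [[22,-45,0],-0.055,1],
  [[22,-45,0],-0.055,1],
  [[22,-45,0],-0.055,1],
  [[22,-45,0],-0.055,1],
  [[22,-45,0],-0.055,1],
], squeeze=10)

```text
clock: 2.3
position: [0.4161, 0.2469, 0.23]
eef_rot: [[0.734, 0.001, -0.679], [0.679, 0.001, 0.734], [0.001, -1.0, -0.0]]
wrist_force: [1.0, 0.8, 0.4]
width: 0.009
```

Request:
drive_tool([
  [[15.5,-47.5,0],-0.055,1],
  [[15.5,-47.5,0],-0.055,1],
  [[15.5,-47.5,0],-0.055,1],
  [[15.5,-47.5,0],-0.055,1],
  [[15.5,-47.5,0],-0.055,1],
  [[15.5,-47.5,0],-0.055,1],
  [[15.5,-47.5,0],-0.055,1],
  [[15.5,-47.5,0],-0.055,1],
  [[15.5,-47.5,0],-0.055,1],
  [[15.5,-47.5,0],-0.055,1],
])

```text
clock: 3.55
position: [0.5709, -0.2283, 0.2298]
eef_rot: [[0.981, 0.0, -0.195], [0.195, 0.0, 0.981], [0.001, -1.0, -0.0]]
wrist_force: [0.4, 0.7, 0.7]
width: 0.003
```

```bash
python3 - <<'E'
from h import *
np.set_printoptions(precision=4,suppress=True)
s=arm.get_state();print(s["clock"],s["position"],s["eef_rot"],s["wrist_force"],s["width"],s["qpos"])
for n in("side","top"): cv2.imwrite(f"pics/{n}1.png",arm.camera(n)["pixels"])
E
```

```text
3.55 [ 0.5709 -0.2283  0.2298] [[ 0.9808  0.0005 -0.1951]
 [ 0.1951  0.0001  0.9808]
 [ 0.0005 -1.     -0.    ]] [0.427  0.7145 0.7447] 0.002561491023247393 [ 0.0338  0.4868  0.3744  1.8782 -0.2367  0.8194  0.7276]
```

View pics/top1.png

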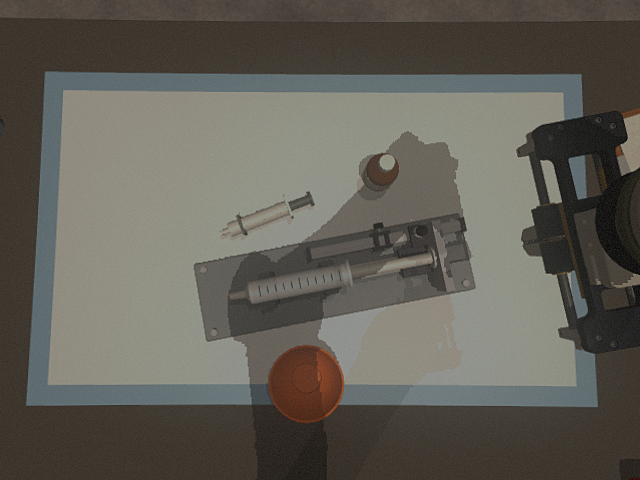

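View pics/side1.png

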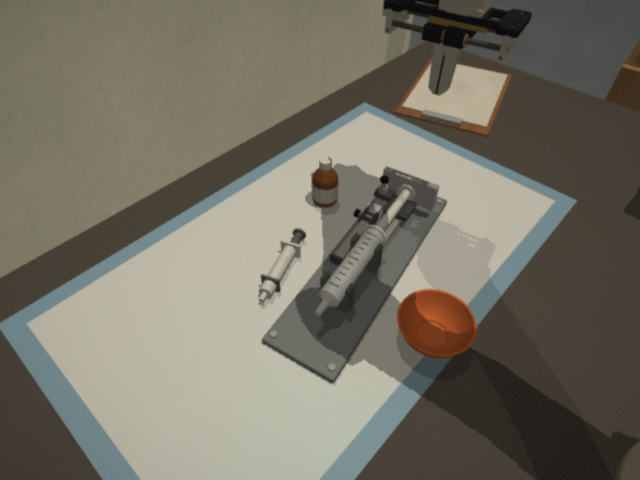

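Request:
drive_tool([
  [[0,0,-20],0,1],
  [[0,0,-20],0,1],
  [[0,0,-20],0,1],
  [[0,0,-20],0,1],
  [[0,0,-20],0,1],
  [[0,0,-20],0,1],
  [[0,0,-20],0,1],
  [[0,0,-18],0,1],
  [[0,0,-10],0,1],
  [[0,0,0],0,1],
])

```text
clock: 4.9
position: [0.5701, -0.2266, 0.0611]
eef_rot: [[0.98, -0.001, -0.197], [0.197, 0.0, 0.98], [-0.001, -1.0, 0.0]]
wrist_force: [-0.6, 0.6, 0.2]
width: 0.007
```

```bash
python3 - <<'E'
from h import *
np.set_printoptions(precision=4,suppress=True)
s=arm.get_state();print(s["clock"],s["position"],s["wrist_force"],s["width"])
for n in("side","top"):
    im=arm.camera(n)["pixels"]
    x0,y0,w,h=(300,90,240,180) if n=="side" else (340,140,240,180)
    cv2.imwrite(f"pics/{n}2.png",cv2.convertScaleAbs(cv2.resize(im[y0:y0+h,x0:x0+w],(800,600),interpolation=cv2.INTER_CUBIC),alpha=1.5,beta=10))
E
```

```text
4.9 [ 0.5701 -0.2266  0.0611] [-0.6415  0.5571  0.2178] 0.007309916733371388
```

View pics/side2.png

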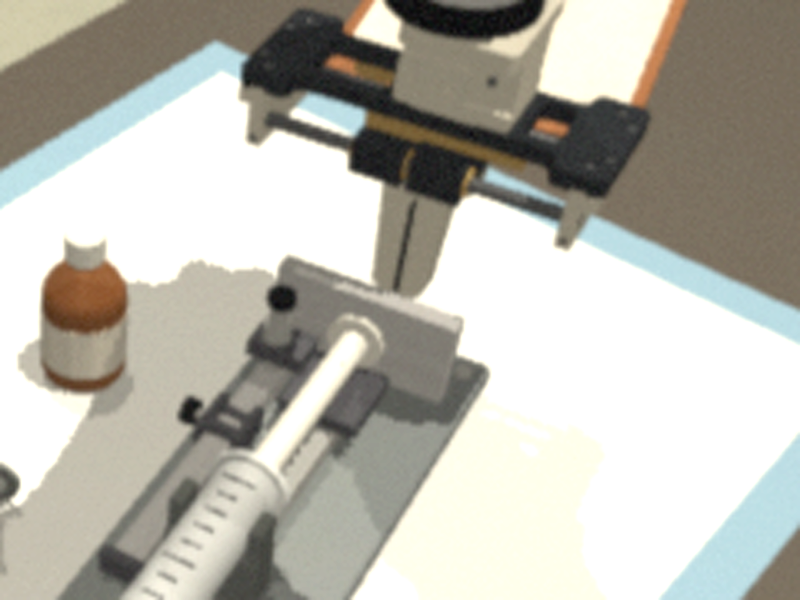

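View pics/top2.png

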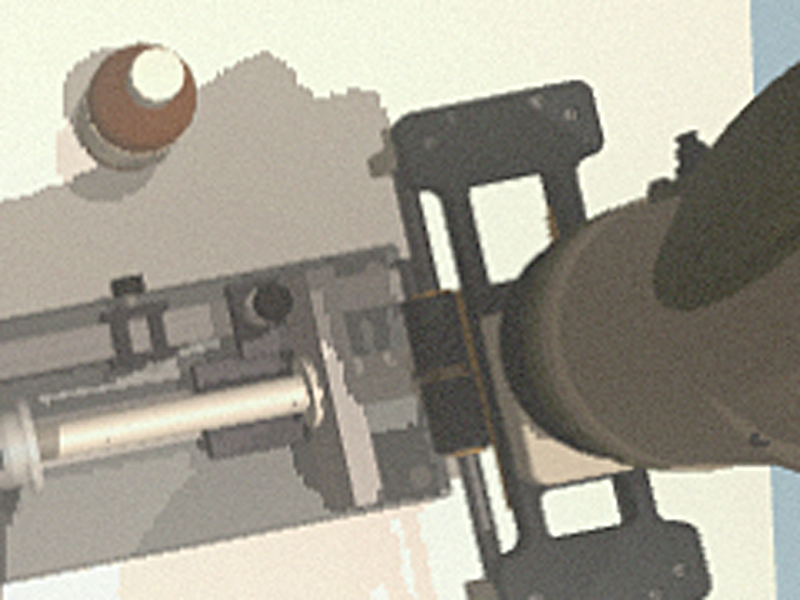

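Request:
drive_tool([
  [[-0.5,2.5,0],0,1],
  [[-0.5,2.5,0],0,1],
  [[-0.5,2.5,0],0,1],
  [[-0.5,2.5,0],0,1],
  [[-0.5,2.5,0],0,1],
  [[-0.5,2.5,0],0,1],
  [[-0.5,2.5,0],0,1],
  [[-0.5,2.5,0],0,1],
  [[-0.5,2.5,0],0,1],
  [[-0.5,2.5,0],0,1],
])

```text
clock: 6.25
position: [0.5653, -0.2016, 0.0616]
eef_rot: [[0.98, 0.0, -0.197], [0.197, -0.0, 0.98], [0.0, -1.0, -0.0]]
wrist_force: [0.1, -0.6, -0.4]
width: 0.005
```

Request:
drive_tool([
  [[-0.4,2,0],0,1],
  [[-0.4,2,0],0,1],
  [[-0.4,2,0],0,1],
  [[-0.4,2,0],0,1],
  [[-0.4,2,0],0,1],
  [[-0.4,2,0],0,1],
  [[-0.4,2,0],0,1],
  [[-0.4,2,0],0,1],
  [[-0.4,2,0],0,1],
  [[-0.4,2,0],0,1],
])

```text
clock: 7.5
position: [0.5613, -0.1817, 0.0616]
eef_rot: [[0.98, 0.0, -0.197], [0.197, -0.0, 0.98], [0.0, -1.0, -0.0]]
wrist_force: [0.4, -1.7, 0.4]
width: 0.007
```

```bash
cat > look.py <<'E'
from h import *
import sys
np.set_printoptions(precision=4,suppress=True)
k=sys.argv[1]
t=np.array([.5305,-.0252]);a=.194
R=np.array([[np.cos(a),-np.sin(a)],[np.sin(a),np.cos(a)]])
s=arm.get_state();print(s["clock"],s["position"],"frame",R.T@(np.array(s["position"][:2])-t),"F frame",R.T@np.array(s["wrist_force"][:2]),s["wrist_force"])
for n in("side","top"):
    im=arm.camera(n)["pixels"]
    x0,y0,w,h=(310,130,140,105) if n=="side" else (340,170,140,105)
    cv2.imwrite(f"pics/{n}{k}.png",cv2.convertScaleAbs(cv2.resize(im[y0:y0+h,x0:x0+w],(800,600),interpolation=cv2.INTER_CUBIC),alpha=1.6,beta=10))
E
python3 look.py 3
```

```text
7.5 [ 0.5613 -0.1817  0.0616] frame [ 0.0001 -0.1595] F frame [ 0.0999 -1.7624] [ 0.4377 -1.7101  0.3535]
```

View pics/side3.png

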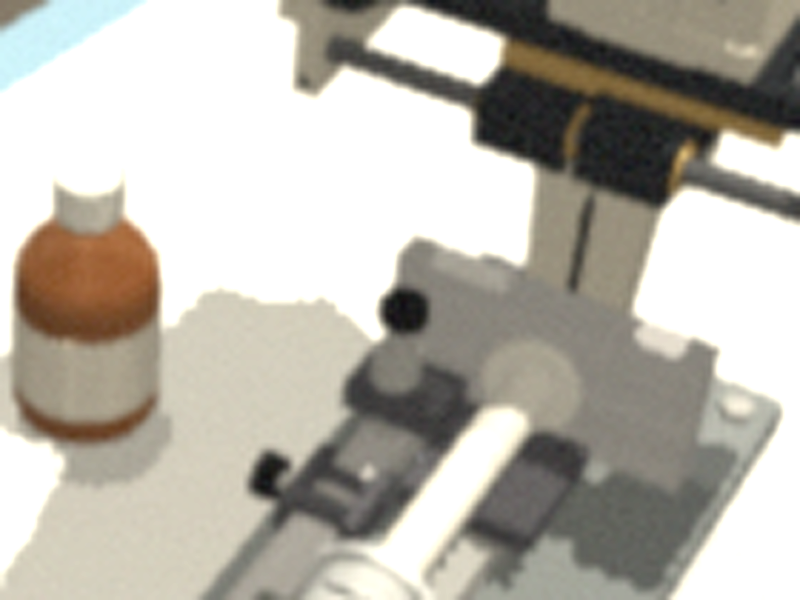

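View pics/top3.png

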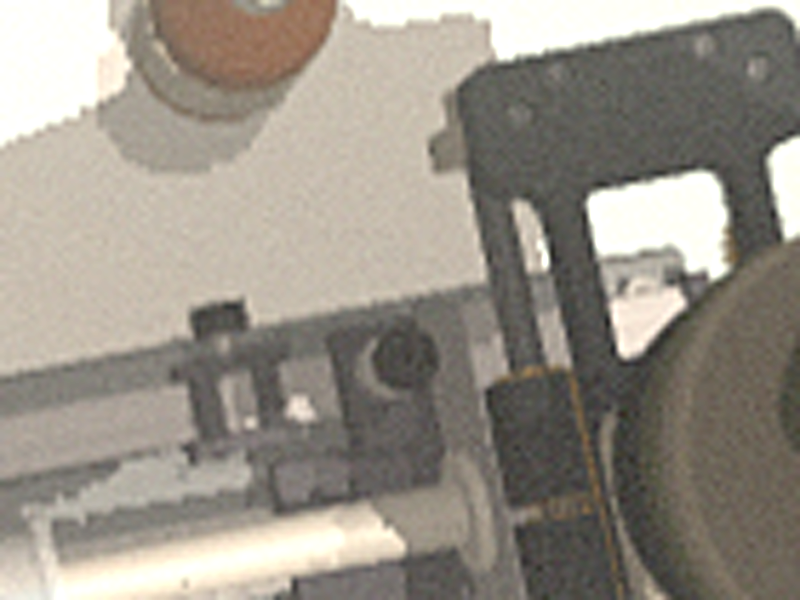

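```bash
python3 - <<'E'
from h import *
np.set_printoptions(precision=4,suppress=True)
t=np.array([.5305,-.0252]);a=.194
R=np.array([[np.cos(a),-np.sin(a)],[np.sin(a),np.cos(a)]])
c=arm.camera("top");d=arm.camera("side")
for nm,p,z in [("cap",(340+405/5.714,170+358/5.714),.078),("notch",(340+236/5.714,170+400/5.714),.024),("lowbar",(340+268/5.714,170+393/5.714),.0245),("hibar",(340+206/5.714,170+408/5.714),.029)]:
    print(nm,R.T@(atz(c,p,z)[:2]-t))
for nm,p,z in [("cap",(310+405/5.714,130+310/5.714),.078),("notch",(310+352/5.714,130+488/5.714),.024)]:
    print(nm,"side",R.T@(atz(d,p,z)[:2]-t))
for n in("notch","push_face","pin_foot"):
    for k,q in(("top",c),("side",d)):
        for l in arm.spot_point(q,n)[:1]: print(n,k,l["conf"],R.T@(atz(q,l["centre"],.06 if n=="push_face" else .022)[:2]-t))
E
```

```text
cap [ 0.0404 -0.1238]
notch [ 0.0409 -0.0899]
lowbar [ 0.0411 -0.0986]
hibar [ 0.0401 -0.0809]
cap side [ 0.04   -0.1197]
notch side [ 0.0399 -0.0953]
notch top 0.75 [ 0.0371 -0.0904]
notch side 0.7 [ 0.0436 -0.0879]
push_face top 0.56 [-0.0012 -0.1505]
push_face side 0.81 [ 0.0012 -0.1562]
pin_foot side 0.6 [ 0.0463 -0.1259]
```

Request:
drive_tool([
  [[-0.3,1.5,0],0,1],
  [[-0.3,1.5,0],0,1],
  [[-0.3,1.5,0],0,1],
  [[-0.3,1.5,0],0,1],
  [[-0.3,1.5,0],0,1],
  [[-0.3,1.5,0],0,1],
  [[-0.3,1.5,0],0,1],
  [[-0.3,1.5,0],0,1],
  [[-0.3,1.5,0],0,1],
  [[-0.3,1.5,0],0,1],
])

```text
clock: 9.25
position: [0.5583, -0.1667, 0.0616]
eef_rot: [[0.98, 0.0, -0.197], [0.197, -0.0, 0.98], [0.0, -1.0, -0.0]]
wrist_force: [0.5, -1.6, -0.1]
width: 0.004
```

Request:
drive_tool([
  [[-0.1,0.5,0],0,1],
  [[-0.1,0.5,0],0,1],
  [[-0.1,0.5,0],0,1],
  [[-0.1,0.5,0],0,1],
  [[-0.1,0.5,0],0,1],
  [[-0.1,0.5,0],0,1],
  [[-0.1,0.5,0],0,1],
  [[-0.1,0.5,0],0,1],
  [[-0.1,0.5,0],0,1],
  [[-0.1,0.5,0],0,1],
])

```text
clock: 10.5
position: [0.5574, -0.1618, 0.0616]
eef_rot: [[0.98, 0.0, -0.197], [0.197, -0.0, 0.98], [0.0, -1.0, -0.0]]
wrist_force: [-0.3, -2.1, -0.2]
width: 0.006
```

Request:
drive_tool([
  [[-0.05,0.25,0],0,1],
  [[-0.05,0.25,0],0,1],
  [[-0.05,0.25,0],0,1],
  [[-0.05,0.25,0],0,1],
  [[-0.05,0.25,0],0,1],
  [[-0.05,0.25,0],0,1],
  [[-0.05,0.25,0],0,1],
  [[-0.05,0.25,0],0,1],
  [[-0.05,0.25,0],0,1],
  [[-0.05,0.25,0],0,1],
])

```text
clock: 11.75
position: [0.5569, -0.1597, 0.0617]
eef_rot: [[0.981, 0.0, -0.196], [0.196, -0.001, 0.981], [0.0, -1.0, -0.001]]
wrist_force: [0.9, -5.4, -1.0]
width: 0.008
```

Request:
drive_tool([
  [[-0.04,0.2,0],0,1],
  [[-0.04,0.2,0],0,1],
  [[-0.04,0.2,0],0,1],
  [[-0.04,0.2,0],0,1],
  [[-0.04,0.2,0],0,1],
  [[-0.04,0.2,0],0,1],
  [[-0.04,0.2,0],0,1],
  [[-0.04,0.2,0],0,1],
  [[-0.04,0.2,0],0,1],
  [[-0.04,0.2,0],0,1],
])

```text
clock: 13.0
position: [0.5565, -0.1572, 0.0616]
eef_rot: [[0.98, 0.0, -0.197], [0.197, 0.0, 0.98], [0.0, -1.0, 0.0]]
wrist_force: [0.2, -2.4, -0.5]
width: 0.004
```

Request:
drive_tool([
  [[-0.05,0.25,0],0,1],
  [[-0.05,0.25,0],0,1],
  [[-0.05,0.25,0],0,1],
  [[-0.05,0.25,0],0,1],
  [[-0.05,0.25,0],0,1],
  [[-0.05,0.25,0],0,1],
  [[-0.05,0.25,0],0,1],
  [[-0.05,0.25,0],0,1],
  [[-0.05,0.25,0],0,1],
  [[-0.05,0.25,0],0,1],
])

```text
clock: 14.25
position: [0.556, -0.1547, 0.0616]
eef_rot: [[0.98, -0.0, -0.197], [0.197, 0.0, 0.98], [0.0, -1.0, 0.0]]
wrist_force: [0.0, -1.5, 1.3]
width: 0.009
```

Request:
drive_tool([
  [[-0.04,0.2,0],0,1],
  [[-0.04,0.2,0],0,1],
  [[-0.04,0.2,0],0,1],
  [[-0.04,0.2,0],0,1],
  [[-0.04,0.2,0],0,1],
  [[-0.04,0.2,0],0,1],
  [[-0.04,0.2,0],0,1],
  [[-0.04,0.2,0],0,1],
  [[-0.04,0.2,0],0,1],
  [[-0.04,0.2,0],0,1],
])

```text
clock: 15.5
position: [0.5555, -0.1527, 0.0616]
eef_rot: [[0.98, -0.0, -0.197], [0.197, 0.0, 0.98], [-0.0, -1.0, 0.0]]
wrist_force: [0.7, -0.4, -0.0]
width: 0.002
```

```bash
python3 look.py 4
```

```text
15.5 [ 0.5555 -0.1527  0.0616] frame [-0.0001 -0.1299] F frame [ 0.5981 -0.4967] [ 0.6827 -0.3721 -0.0463]
```

View pics/side4.png

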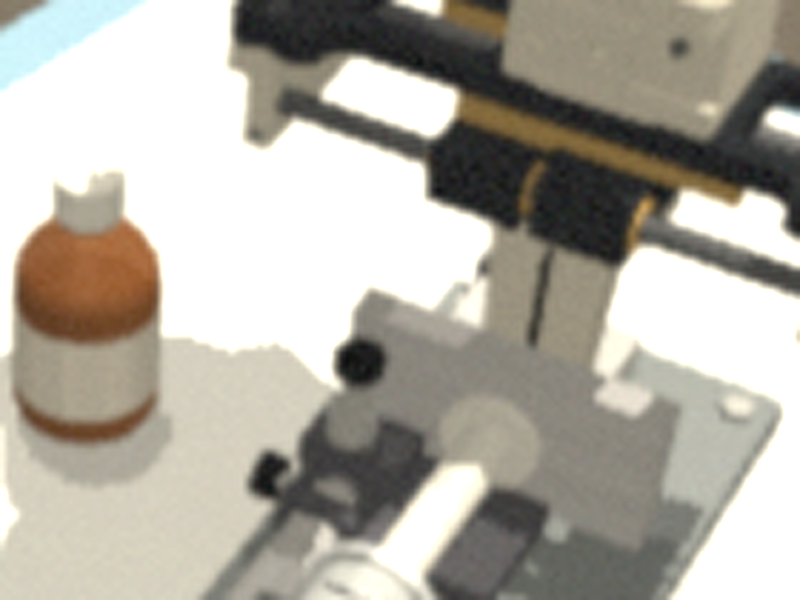

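View pics/top4.png

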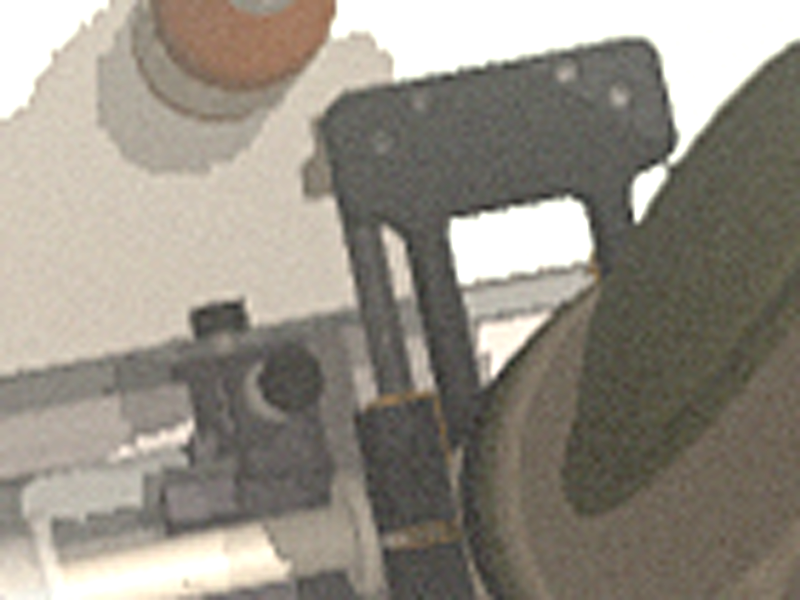

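Request:
drive_tool([
  [[-0.04,0.2,0],0,1],
  [[-0.04,0.2,0],0,1],
  [[-0.04,0.2,0],0,1],
  [[-0.04,0.2,0],0,1],
  [[-0.04,0.2,0],0,1],
  [[-0.04,0.2,0],0,1],
  [[-0.04,0.2,0],0,1],
  [[-0.04,0.2,0],0,1],
  [[-0.04,0.2,0],0,1],
  [[-0.04,0.2,0],0,1],
])

```text
clock: 16.85
position: [0.5551, -0.1508, 0.0616]
eef_rot: [[0.98, -0.0, -0.197], [0.197, -0.0, 0.98], [-0.0, -1.0, -0.0]]
wrist_force: [-0.1, 1.0, 0.1]
width: 0.005
```

Request:
drive_tool([
  [[-0.03,0.15,0],0,1],
  [[-0.03,0.15,0],0,1],
  [[-0.03,0.15,0],0,1],
  [[-0.03,0.15,0],0,1],
  [[-0.03,0.15,0],0,1],
  [[-0.03,0.15,0],0,1],
  [[-0.03,0.15,0],0,1],
  [[-0.03,0.15,0],0,1],
  [[-0.02,0.1,0],0,1],
  [[0,0,0],0,1],
])

```text
clock: 18.1
position: [0.5549, -0.1495, 0.0616]
eef_rot: [[0.98, 0.0, -0.197], [0.197, -0.0, 0.98], [0.0, -1.0, -0.0]]
wrist_force: [-0.2, 0.3, -0.1]
width: 0.004
```

Request:
drive_tool([
  [[-0.02,0.1,0],0,1],
  [[-0.02,0.1,0],0,1],
  [[-0.02,0.1,0],0,1],
  [[-0.02,0.1,0],0,1],
  [[-0.02,0.1,0],0,1],
  [[-0.02,0.1,0],0,1],
  [[-0.02,0.1,0],0,1],
  [[-0.02,0.1,0],0,1],
  [[-0.02,0.1,0],0,1],
  [[0,0,0],0,1],
])

```text
clock: 19.35
position: [0.5547, -0.1486, 0.0616]
eef_rot: [[0.98, 0.0, -0.197], [0.197, -0.0, 0.98], [-0.0, -1.0, -0.0]]
wrist_force: [1.0, -1.6, -0.1]
width: 0.002
```

```bash
python3 look.py 5
```

```text
19.35 [ 0.5547 -0.1486  0.0616] frame [-0.     -0.1258] F frame [ 0.6582 -1.7876] [ 0.9905 -1.6271 -0.0886]
```

View pics/top5.png

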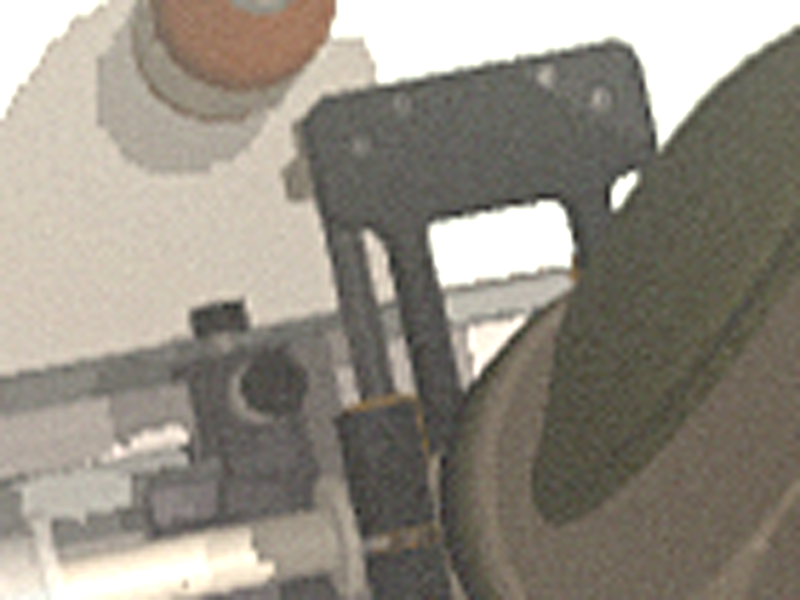

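View pics/side5.png

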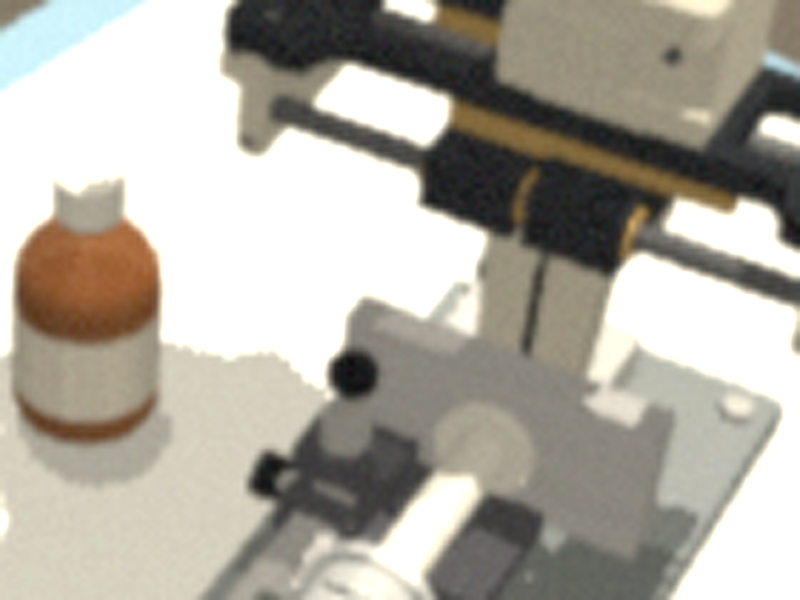

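Request:
drive_tool([
  [[-0.02,0.1,0],0,1],
  [[-0.02,0.1,0],0,1],
  [[-0.02,0.1,0],0,1],
  [[-0.02,0.1,0],0,1],
  [[-0.02,0.1,0],0,1],
  [[-0.02,0.1,0],0,1],
  [[-0.02,0.1,0],0,1],
  [[0,0,0],0,1],
  [[0,0,0],0,1],
  [[0,0,0],0,1],
])

```text
clock: 20.7
position: [0.5546, -0.1479, 0.0616]
eef_rot: [[0.98, 0.0, -0.197], [0.197, -0.0, 0.98], [0.0, -1.0, -0.0]]
wrist_force: [1.1, -2.6, -0.4]
width: 0.007
```

Request:
drive_tool([
  [[-0.02,0.1,0],0,1],
  [[-0.02,0.1,0],0,1],
  [[-0.02,0.1,0],0,1],
  [[-0.02,0.1,0],0,1],
  [[-0.02,0.1,0],0,1],
  [[0,0,0],0,1],
  [[0,0,0],0,1],
  [[0,0,0],0,1],
  [[0,0,0],0,1],
  [[0,0,0],0,1],
])

```text
clock: 21.95
position: [0.5545, -0.1477, 0.0617]
eef_rot: [[0.981, 0.0, -0.196], [0.196, -0.0, 0.981], [0.0, -1.0, -0.0]]
wrist_force: [0.7, -5.8, -1.5]
width: 0.006
```

Request:
drive_tool([
  [[0.4,-2,0],0,1],
  [[0.8,-4,0],0,1],
  [[1,-5,0],0,1],
  [[1,-5,0],0,1],
  [[1,-5,0],0,1],
  [[1,-5,0],0,1],
  [[1,-5,0],0,1],
  [[1,-5,0],0,1],
  [[1,-5,0],0,1],
  [[0,0,0],0,1],
])

```text
clock: 23.2
position: [0.5627, -0.189, 0.0616]
eef_rot: [[0.981, 0.0, -0.196], [0.196, -0.0, 0.981], [0.0, -1.0, -0.0]]
wrist_force: [-0.1, -0.2, -0.0]
width: 0.007
```

Request:
drive_tool([
  [[0,0,15],0,1],
  [[0,0,20],0,1],
  [[0,0,20],0,1],
  [[0,0,20],0,1],
  [[2,-10,20],0,1],
  [[4,-20,20],0,1],
  [[4,-20,20],0,1],
  [[4,-20,15],0,1],
  [[2,-10,0],0,1],
  [[0,0,0],0,1],
])

```text
clock: 24.45
position: [0.5783, -0.2685, 0.2114]
eef_rot: [[0.981, -0.0, -0.196], [0.196, 0.0, 0.981], [-0.0, -1.0, 0.0]]
wrist_force: [0.8, 0.4, 0.7]
width: 0.005
```

```bash
python3 look.py 6; python3 - <<'E'
from h import *
np.set_printoptions(precision=4,suppress=True)
t=np.array([.5305,-.0252]);a=.194
R=np.array([[np.cos(a),-np.sin(a)],[np.sin(a),np.cos(a)]])
c=arm.camera("top");d=arm.camera("side")
cv2.imwrite("pics/side6f.png",d["pixels"])
for n,z in(("notch",.022),("push_face",.06),("pin_foot",.022),("bottle_mid",.0475),("bowl_mid",.021)):
    for k,q in(("top",c),("side",d)):
        for l in arm.spot_point(q,n)[:1]: print(n,k,l["conf"],np.array(l["centre"]),R.T@(atz(q,l["centre"],z)[:2]-t))
E
```

```text
24.45 [ 0.5783 -0.2685  0.2114] frame [ 0.     -0.2479] F frame [0.8377 0.2684] [0.7702 0.4249 0.6977]
notch top 0.42 [305.4 379.5] [-0.1405  0.0622]
notch side 0.6 [368.  221.5] [ 0.039  -0.0802]
push_face top 0.64 [412.6 265.3] [-0.005  -0.1206]
push_face side 0.78 [398.4 200. ] [ 0.004  -0.1185]
bottle_mid top 0.56 [380.9 171. ] [ 0.1406 -0.1062]
bottle_mid side 0.65 [323.9 177.8] [ 0.1505 -0.1145]
bowl_mid top 0.59 [307.9 380.7] [-0.1431  0.0589]
bowl_mid side 0.96 [436.5 330.8] [-0.1448  0.0623]
```

View pics/top6.png

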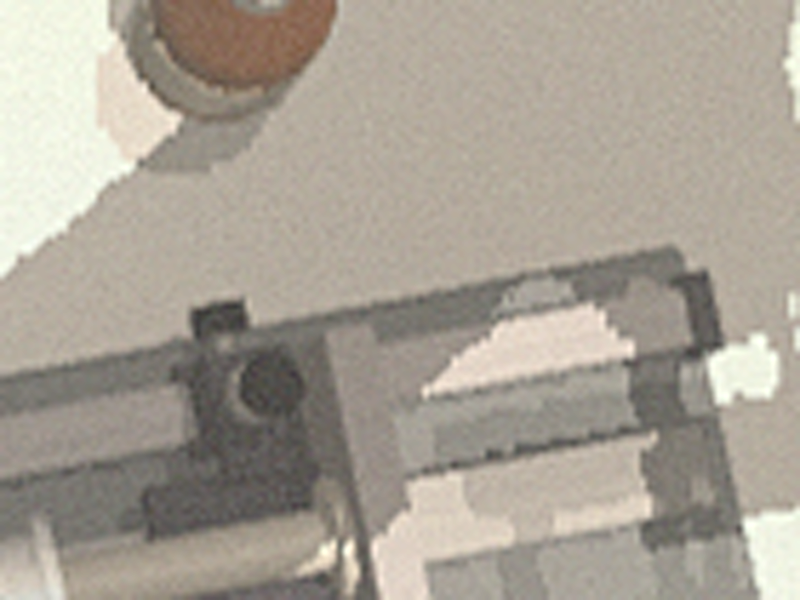

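View pics/side6.png

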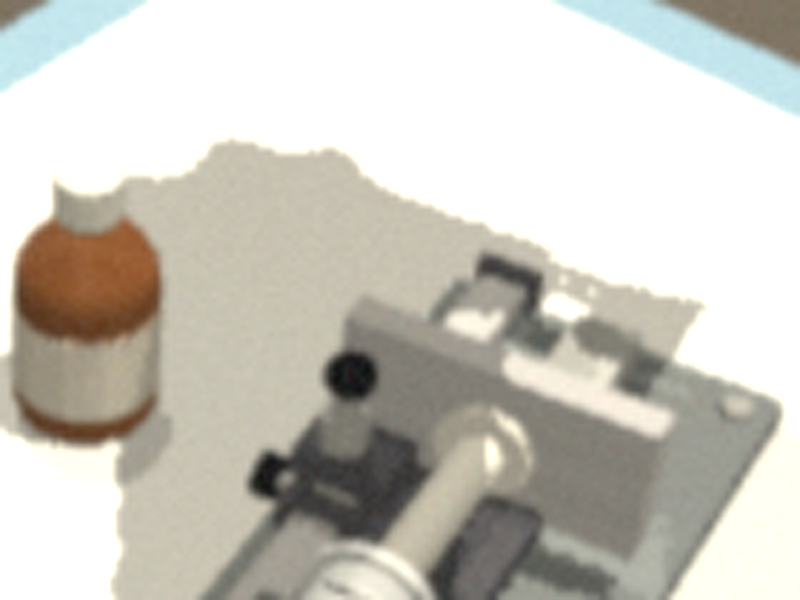

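View pics/side6f.png

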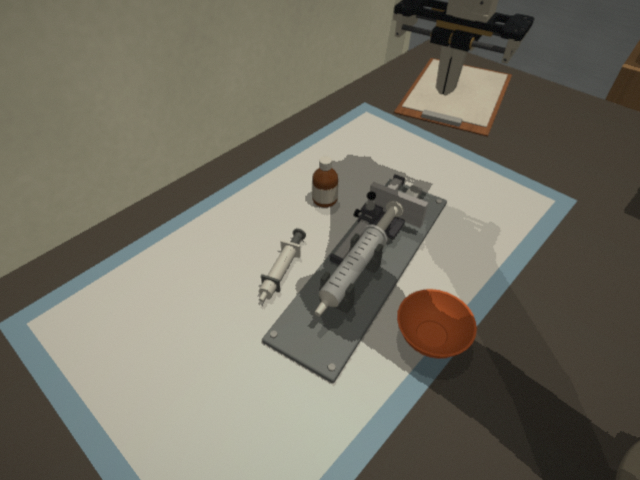

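```bash
python3 - <<'E'
from h import *
t=np.array([.5305,-.0252]);a=.194
R=np.array([[np.cos(a),-np.sin(a)],[np.sin(a),np.cos(a)]])
c=arm.camera("top")
print("cap",R.T@(atz(c,(340+270/5.714,170+381/5.714),.078)[:2]-t))
print(arm.close_job())
E
```

```text
cap [ 0.04115164 -0.09015731]
the job is handed in; nothing more can be done
None
```

I pushed the plate along its rail with the closed fingertips on the centre of its back face. The spring pin went over the low ridge and into the notch, and I handed the job in at about 24.6 s. There is no verdict from the system; the seating is judged from forces and pictures.

**Push force:** It was about 2 N on the plain rail and 5.4 N at the low ridge. It fell to about 0 as the pin came down the far side. About 13 mm after the low ridge it rose steeply to 5.8 N against the high ridge. I stopped there, well below the 20 N at which the high ridge yields, then backed straight off and lifted away.

**Last checks:**
- **Pin position:** The pin cap measured at frame y = -90.2 mm. The notch was measured at about -90.5 mm, give or take 2 mm.
- **Clearance:** After backing off, the wrist force was at its zero level and the hand was clear of everything.
- **Surroundings:** The bottle, bowl and spare syringe look unmoved in the pictures.

**Disagreement:** In the final pictures the network's notch points were wrong: the top view put the notch on the bowl, and the side view was about 10 mm off. I relied on the earlier notch measurements and the force pattern instead. The picture measurement alone is too coarse to prove the 0.5 mm seat.

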